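Cross the polariser on the roe inspection lamp

ROBOT

A 6-joint arm with a two-finger parallel gripper is mounted at the origin on the work surface. World frame = base frame: x ahead of the robot, y to its left, z up, the work surface at z = 0. Lengths are in mm, angles in rad, forces in N, time in s.
With the tool pointing down it reaches from about 425 to 925 mm from the base axis. Payload 12.5 kg.
Tool frame: the origin (TCP) lies midway between the tips of the shut fingers; the grasp point (between the pads) lies 19 mm behind it; x points along the fingers, z is the direction in which the jaws open and shut, and the axes are right-handed (so a half turn about x gives the same grasp; the last joint's range is limited). The gripper opens to 85 mm and grips with 20 to 120 N. Pads are 22 mm wide; open, the fingers measure 114 mm over their backs; the gripper's body (76 mm by 85 mm) begins 54 mm behind the grasp point. The pads swing forward as they close: fully open they stand 13 mm farther back than shut.
Start: joints at [1.025, 0.491, 1.559, -0, 1.092, -0.106], TCP at [266.085, 565.547, 231.327] pointing down, gripper open.
Joint ranges: [-3.1, 3.1], [-0.84, 2.19], [0.05, 2.79], [-1.13, 4.28], [0.06, 2.93], [-2.69, 2.69]. Speed limits (rad/s): [2.22, 2.22, 2.79, 3.14, 3.14, 3.14].

INTERFACE

Orientations are given as a unit quaternion [w, x, y, z].
In Python, from bench import telemetry, cams, sign_off gives the robot as it stands. The module is installed in compiled form; this text tells all that it offers.
- The arm moves only by the shell command python3 -m pendant 'ROWS' [OPENING]. ROWS is JSON, a list of rows, each an object with "translation": the shift along the tool's x, y, z in mm, a list of three; "roll": the turn about the tool's x in rad. In form: [{"translation": [dx, dy, dz], "roll": roll}, ...]. A call has 1 to 12 rows; each row shifts and turns the pose as measured when the row begins, along the tool's axes as they then stand; what a row does not reach is not made up. A row lasts 1/12 s, in which the tool goes at most 41.7 mm and 7.16 degrees, less where a joint would pass 70% of its speed; a pose out of reach is approached as far as the arm can. A call with a gripper value outside its range is refused whole. OPENING is the opening, from 0 (shut) to 1 (fully open), set as the call begins (- or left out, the last holds). The fingers move at their own pace and stop on an object; the grip force is fixed at half the most. Time passes only in rows, so rows that do not move let the fingers close. It gives the time, the measured TCP pose, the force and the opening at its end, in the units of the state.
- telemetry.read_state(): the state, without advancing time (a new reading comes with each control period).
- cams.capture(name): name is "scene" or "top" or "wrist"; returns a dict with "pixels" (480x640x3 uint8, blue, green, red), "mtx" (3x3 intrinsics, pixels), "world_to_cam" (4x4, takes a point from world to camera coordinates). Camera axes: x right, y up, looking along -z (the intrinsics and any distortion apply to the point x, -y, -z); pixel columns grow to the right and rows downward; lengths in mm; the calibration is good to about 2 mm. A picture is of the moment at which its call begins. There is no depth.
- sign_off(): hands the job in, once; it reports no verdict.
The state is a dict: "clock": time; "qpos": joint angles; "qd": joint speeds; "tau": joint torques, N m; "position": TCP position; "tool_rot": TCP orientation; "wrist_force": force on the tool from outside, world axes, zero at the start; "moment": the same for the moment, N m; "grip_width": finger opening in mm.
Only numpy, scipy, OpenCV 4.12 (cv2) and the standard library are available. Lean on these libraries where they do the work, as an engineer would, in place of code of your own. Each camera call takes 0.05 s, during which the arm holds its last target.

TASK

On the packing bench, set the polarised inspection lamp to crossed so that shell splinters show up in the roe: turn its round, graduated polariser ring until the 90 degree mark (the long mark with three pips) stands at the index line on the housing, then let go. Leave the minute timer with the bar grip, also on the bench, as it is set.

Things in the scene. Friction and masses are not known exactly. Their poses are not given: they have to be found in the camera images.
- polariser (a joint): Scale reading at the index line, rad (90 deg = 1.571; stops at 0 and 1.92). Grows as the ring turns counterclockwise seen from above; starts at 11 to 55 deg; light friction 0.06 N m, stays where left. Black marks each 10 deg, 0 to 100, run clockwise round the disc: 0 is a very broad bar, no pips; 30, 60, 90 are long with 1, 2, 3 pips just inside.
- collar (a point): Point to grip, on the ring's vertical axis. The ring: a white disc 136 mm across, top 51 mm above the bench, and on it, turning with it, a dark round knurled collar 48 mm across, 34 mm high, pale window on top. The point lies 22 mm above the disc, 12 mm below the collar's top. Grip from above at any yaw; nothing else stands on the disc. x axis: towards the zero mark.
- index_line (a point): Middle of the index line: a black line 15 mm long on a small metal pad beside the disc's rim and level with its top, 77 mm from the ring's axis. The pad is on the lamp's housing, a grey box 170 x 170 x 45 mm fixed to the bench.
- timer_pointer (a point): Pointer mark on top of the minute timer's grip, 28 mm from its vertical axis, 79 mm above the bench. The timer, to be left alone: a smaller fixed grey box, 110 x 110 x 45 mm, with a white 72 mm knob with a straight bar grip 62 x 14 mm; no window, no pips. Lamp and timer stand left and right or the other way round, centres at least 240 mm apart.
Not all that is in view belongs to the job. Leave any blue or orange look-alike of the part that bears polariser alone.

How it is judged (in metres and radians):
At the end, for the whole second after the job is handed in: The polariser ring is at rest and released and reads 90 degrees at the index line, within 10 degrees either way; the timer's pointer is within 8 mm of where it was (value of joint polariser between 1.396 and 1.745 rad and velocity of joint polariser between -0.05 and 0.05 rad/s and distance of timer_pointer from where it was at the start of the episode below 0.008 m); the robot touches nothing.
It fails at once if the minute timer is turned (its pointer moves more than 8 mm) (distance of timer_pointer from where it was at the start of the episode above 0.008 m).
It also fails if it takes over 32 s, if anything falls off the work surface, if the arm or the gripper's body presses on something with over 40 N, if the wrist force passes 120 N, or if a joint passes its speed limit or range.

## Working session

There is one attempt and no reset: what is moved stays moved. The work goes in short steps, Python scripts to look and compute and a shell command to move; the robot and the scene stay as the last step left them, time stands still between calls to the robot, and variables do not carry over. Pictures are saved under pics/ and viewed, and the job is handed in when it is done.

```bash
mkdir -p pics; cat > h.py <<'E'
import numpy as np, cv2
from bench import telemetry, cams, sign_off
def shot(n,f):
    c=cams.capture(n); cv2.imwrite('pics/'+f,c['pixels']); np.savez('pics/'+f+'.npz',**{k:np.array(c[k]) for k in('pixels','mtx','world_to_cam')}); return c
def load(f): return dict(np.load('pics/'+f+'.npz'))
def ray(c,uv,z):
    M=np.array(c['world_to_cam']);R=M[:3,:3];t=M[:3,3];o=-R.T@t
    k=np.linalg.inv(c['mtx'])@np.array([uv[0],uv[1],1.]); d=R.T@np.array([k[0],-k[1],-k[2]])
    return o+d*(z-o[2])/d[2]
def proj(c,p):
    M=np.array(c['world_to_cam']);q=M[:3,:3]@p+M[:3,3]; k=c['mtx']@np.array([q[0],-q[1],-q[2]]);return k[:2]/k[2]
E
python3 - <<'E'
from h import *
for n in('top','scene','wrist'):
    c=shot(n,n+'0.png'); print(n,c.keys())
print(telemetry.read_state())
E
```

```text
top dict_keys(['pixels', 'mtx', 'world_to_cam'])
scene dict_keys(['pixels', 'mtx', 'world_to_cam'])
wrist dict_keys(['pixels', 'mtx', 'world_to_cam'])
{'clock': 0.15, 'qpos': array([ 1.02534321e+00,  4.91408594e-01,  1.55929634e+00, -1.06921765e-05,
        1.09172977e+00, -1.05597313e-01]), 'qd': array([ 0.00098174, -0.00173973, -0.00194025, -0.00109314,  0.00035067,
       -0.00010875]), 'tau': array([ 1.60051066e-03, -6.18701148e+01, -2.61698252e+01, -5.62560763e-05,
        3.16339618e-03, -5.47977868e-05]), 'position': array([266.02471753, 565.37576332, 230.87427282]), 'tool_rot': array([ 0.59676994, -0.37901354,  0.59730053,  0.37874326]), 'wrist_force': array([-0.2416026 , -0.49293505, -0.68770471]), 'moment': array([ 0.01501175,  0.00847655, -0.01275827]), 'grip_width': 85.1420305683342}
```

View pics/top0.png

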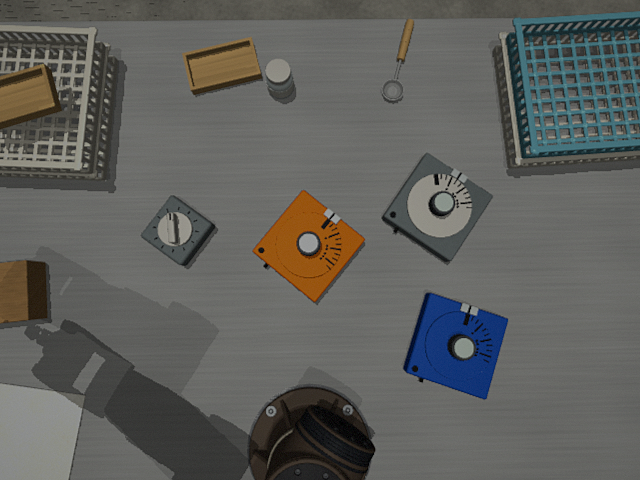

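View pics/scene0.png

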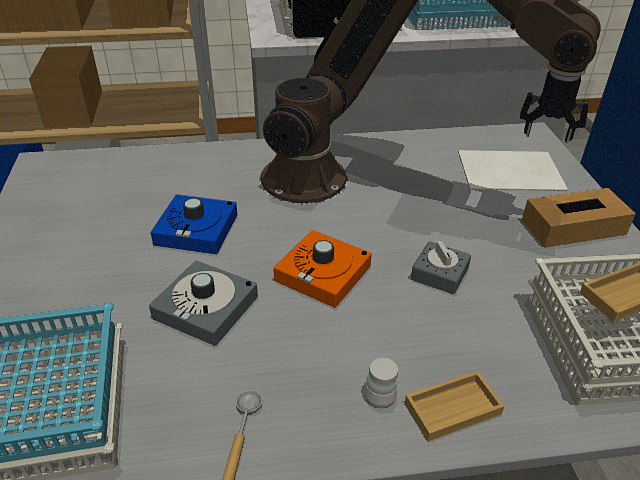

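View pics/wrist0.png

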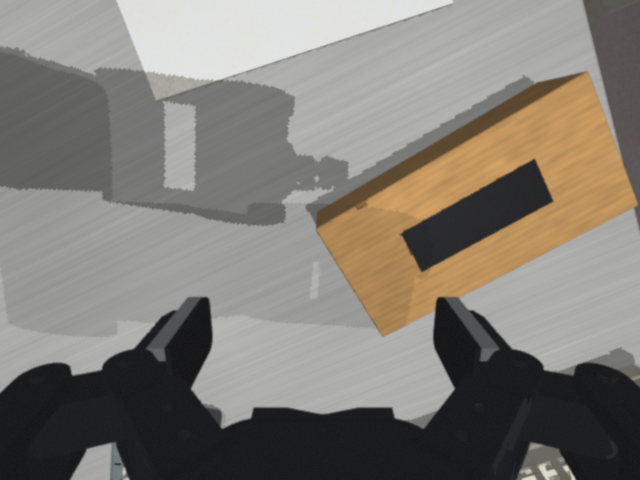

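Candidates in the top view: grey box with a white disc (440,205), orange (309,243), blue (463,347), and the timer (176,230). The grey one with the white disc and round collar fits. Orange and blue are look-alikes, and (176,230) has the bar grip. I'll confirm this in an enlarged crop and measure.

```bash
python3 - <<'E'
from h import *
c=load('top0.png');im=c['pixels']
cv2.imwrite('pics/crop0.png',cv2.resize(im[145:270,375:500],None,fx=4.8,fy=4.8,interpolation=cv2.INTER_CUBIC))
h=cv2.cvtColor(im,cv2.COLOR_BGR2HSV)
m=((h[...,1]<40)&(h[...,2]>150)).astype(np.uint8); m[:145]=0;m[270:]=0;m[:,:375]=0;m[:,500:]=0
cs,_=cv2.findContours(m,cv2.RETR_EXTERNAL,cv2.CHAIN_APPROX_NONE)
for k in cs:
    if cv2.contourArea(k)<20: continue
    hull=cv2.convexHull(k); w=np.array([ray(c,p,51)[:2] for p in hull[:,0,:]],np.float32)
    print(cv2.boundingRect(k),cv2.contourArea(k),cv2.minEnclosingCircle(w))
for u in[(442,203)]:print(ray(c,u,85))
E
```

```text
[ 493.67993238 -273.43395585   85.        ]
```

View pics/crop0.png

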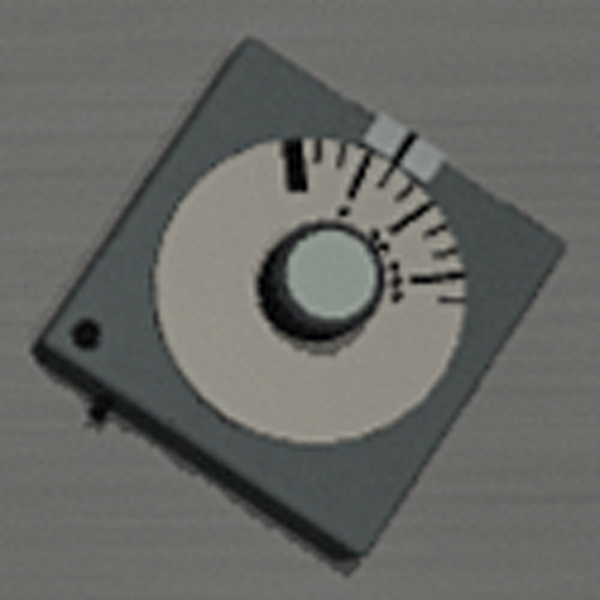

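The crop shows the white disc centred at about (311,290) in crop pixels, a round collar with a pale window, and the index line at (402,152). The broad zero bar is at (294,165). The pips run 1, 2, 3, with the 90 mark at (440,278). So this is the lamp, reading about 40 degrees.

```bash
python3 - <<'E'
from h import *
c=load('top0.png');im=c['pixels']
g=im.astype(int); lab=cv2.cvtColor(im,cv2.COLOR_BGR2LAB)
m=((lab[...,2]>129)&(lab[...,0]>125)).astype(np.uint8)
m2=np.zeros_like(m); m2[145:270,375:500]=m[145:270,375:500]
print('lab',lab[220,425],lab[190,400],lab[160,480],lab[203,444])
cs,_=cv2.findContours(m2,cv2.RETR_EXTERNAL,cv2.CHAIN_APPROX_NONE)
k=max(cs,key=cv2.contourArea);print(cv2.contourArea(k),cv2.boundingRect(k))
# crop-> pixel, hand-read from crop
px=lambda x,y:((x+.5)/4.8-.5+375,(y+.5)/4.8-.5+145)
rim=np.array([ray(c,px(*p),51)[:2] for p in [(155,290),(467,290),(311,135),(311,443),(200,180),(205,400),(420,400)]],np.float32)
C,r=cv2.minEnclosingCircle(rim);print('disc',C,r)
A=np.c_[2*rim,np.ones(len(rim))];s=np.linalg.lstsq(A,(rim**2).sum(1),rcond=None)[0];print('fit',s[:2],np.sqrt(s[2]+s[:2]@s[:2]))
C=s[:2]
print('window',ray(c,px(333,271),85))
ang=lambda p:np.degrees(np.arctan2(*(ray(c,px(*p),51)[:2]-C)[::-1]))
for n,p in dict(idx=(402,152),zero=(294,165),m30=(360,174),m60=(411,217),m90=(440,278)).items():print(n,ang(p),np.linalg.norm(ray(c,px(*p),51)[:2]-C))
cc=load('scene0.png'); print('scene proj',proj(cc,np.r_[C,51]),proj(cc,np.r_[C,85]))
from scipy.spatial.transform import Rotation as R
s=telemetry.read_state();q=s['tool_rot'];M=R.from_quat(np.r_[q[1:],q[0]]).as_matrix();print(M.round(3)); print(np.degrees(s['qpos']).round(1))
print('delta tool',M.T@(np.r_[C,200]-s['position']), 'cyl',np.hypot(*C),np.degrees(np.arctan2(C[1],C[0])))
E
```

```text
lab [153 127 133] [ 56 126 130] [115 127 130] [152 123 130]
2812.0 (408, 174, 64, 63)
disc (496.41131591796875, -276.6469421386719) 68.61910247802734
fit [ 496.41079039 -276.71817734] 68.20177587726108
window [ 497.62304283 -277.64714761   85.        ]
idx -35.56382029506855 74.22216356367299
zero 5.015772274457823 55.30527007455183
m30 -25.44271594795951 56.13395315373996
m60 -55.7139603392943 55.23610913790129
m90 -86.24253970502266 57.08556599577796
scene proj [203.11962793 290.48001145] [201.33509666 279.02024625]
[[-0.    -0.905  0.426]
 [-0.001  0.426  0.905]
 [-1.     0.    -0.001]]
[58.7 28.2 89.3 -0.  62.6 -6.1]
delta tool [  31.38582557 -567.02670301 -663.81384154] cyl 568.3279180953082 -29.13695123043836
```

Disc fit: radius 68.2 (should be 68), index line at 74 (should be 77), marks 30 degrees apart, and the window centre at collar-top height agrees to within 1.5 mm. The ring centre is at about (497, -277) and reads about 40.5 degrees, so it needs about 49.5 degrees counterclockwise, which is negative roll. I'll travel around at the current height.

```bash
python3 -m pendant '[{"translation":[0,-31,-24],"roll":0},{"translation":[0,-31,-24],"roll":0},{"translation":[0,-31,-24],"roll":0},{"translation":[0,-31,-24],"roll":0},{"translation":[0,-31,-24],"roll":0},{"translation":[0,-31,-24],"roll":0},{"translation":[0,-31,-24],"roll":0},{"translation":[0,-31,-24],"roll":0},{"translation":[0,-31,-24],"roll":0},{"translation":[0,-31,-24],"roll":0},{"translation":[0,-31,-24],"roll":0},{"translation":[0,-31,-24],"roll":0}]' 1
cat >> h.py <<'E'
from scipy.spatial.transform import Rotation as R
def tgt(p):
    s=telemetry.read_state();q=s['tool_rot'];M=R.from_quat(np.r_[q[1:],q[0]]).as_matrix()
    print('clock',s['clock'],'pos',s['position'].round(1),'q',s['qpos'].round(2),'delta tool',(M.T@(np.array(p)-s['position'])).round(1),'yaw',np.degrees(np.arctan2(M[1,2],M[0,2])).round(2),'x',M[:,0].round(3),'F',s['wrist_force'].round(1),'M',s['moment'].round(2),'w',s['grip_width'].round(1))
E
python3 -c "
from h import *
tgt([497,-277,230])"
```

```text
clock: 1.15
position: [484.4, 133.9, 228.4]
tool_rot: [0.594, -0.382, 0.596, 0.382]
wrist_force: [0.9, 1.3, 0.9]
grip_width: 85.5Traceback (most recent call last):
  File "<string>", line 3, in <module>
    tgt([497,-277,230])
    ~~~^^^^^^^^^^^^^^^^
  File "h.py", line 15, in tgt
    print('clock',s['clock'],'pos',s['position'].round(1),'q',s['qpos'].round(2),'delta tool',(M.T@(np.array(p)-s['position'])).round(1),'yaw',np.degrees(np.arctan2(M[1,2],M[0,2])).round(2),'x',M[:,0].round(3),'F',s['wrist_force'].round(1),'M',s['moment'].round(2),'w',s['grip_width'].round(1))
                                                                                                                                                                                                                                                                             ^^^^^^^^^^^^^^^^^^^^^
AttributeError: 'float' object has no attribute 'round'
```

```bash
sed -i "s/s\['grip_width'\].round(1)/s['grip_width']/" h.py
python3 -m pendant '[{"translation":[0,-15.5,-30.5],"roll":0},{"translation":[0,-15.5,-30.5],"roll":0},{"translation":[0,-15.5,-30.5],"roll":0},{"translation":[0,-15.5,-30.5],"roll":0},{"translation":[0,-15.5,-30.5],"roll":0},{"translation":[0,-15.5,-30.5],"roll":0},{"translation":[0,-15.5,-30.5],"roll":0},{"translation":[0,-15.5,-30.5],"roll":0},{"translation":[0,-15.5,-30.5],"roll":0},{"translation":[0,-15.5,-30.5],"roll":0},{"translation":[0,-15.5,-30.5],"roll":0},{"translation":[0,-15.5,-30.5],"roll":0}]'
python3 -c "
from h import *
tgt([497,-277,230])"
```

```text
clock: 2.15
position: [500.4, -298.7, 227.6]
tool_rot: [0.594, -0.381, 0.596, 0.382]
wrist_force: [1.2, -0.1, 0.3]
grip_width: 85.8
clock 2.15 pos [ 500.4 -298.7  227.6] q [-0.65  0.44  1.67 -0.    1.04 -1.79] delta tool [-2.4 12.1 18.3] yaw 65.32 x [-0.003 -0.    -1.   ] F [ 1.2 -0.1  0.3] M [0.   0.01 0.02] w 85.78394816355298
```

```bash

python3 -m pendant '[{"translation":[0,12,18],"roll":0},{"translation":[0,0,0],"roll":0.12},{"translation":[0,0,0],"roll":0.12},{"translation":[0,0,0],"roll":0.12},{"translation":[0,0,0],"roll":0.12},{"translation":[0,0,0],"roll":0.12},{"translation":[0,0,0],"roll":0.12},{"translation":[0,0,0],"roll":0.12},{"translation":[0,0,0],"roll":0.12},{"translation":[0,0,0],"roll":0.12},{"translation":[0,0,0],"roll":0}]'
python3 - <<'E'
from h import *
tgt([497,-277,230])
c=shot('wrist','wrist1.png');print(proj(c,np.array([497,-277,51])),proj(c,np.array([497,-277,85])))
c=shot('top','top1.png')
E
```

```text
clock: 3.07
position: [494.8, -285.3, 223.9]
tool_rot: [0.704, -0.002, 0.71, 0.003]
wrist_force: [0.1, -0.2, -0.6]
grip_width: 85.6
clock 3.0667 pos [ 494.8 -285.3  223.9] q [-0.64  0.42  1.7  -0.    1.03 -0.64] delta tool [-6.1  8.3  2.2] yaw 0.44 x [-0.008  0.002 -1.   ] F [ 0.1 -0.2 -0.6] M [ 0.01 -0.07  0.  ] w 85.61255452277925
[328.20748494 203.82706266] [328.56249054 212.09075036]
```

View pics/wrist1.png

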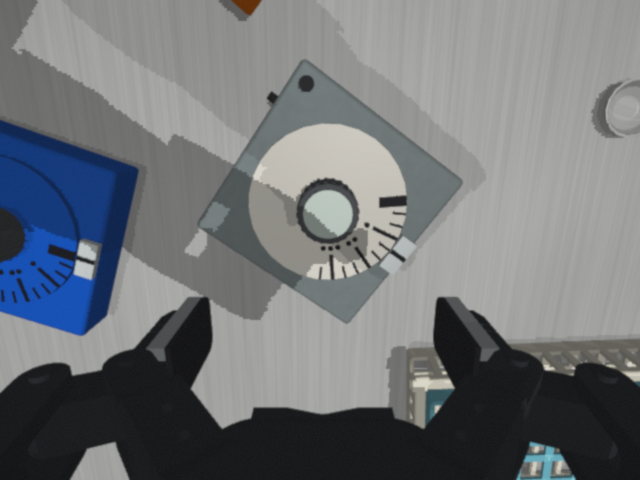

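The wrist view shows the disc at (328,202) and the window at (328,215), both within about 3 px of where the estimate projects. Now descending with the jaws open.

```bash

python3 -m pendant '[{"translation":[0,8,2],"roll":0},{"translation":[20,0,0],"roll":0},{"translation":[20,0,0],"roll":0},{"translation":[20,0,0],"roll":0},{"translation":[20,0,0],"roll":0},{"translation":[20,0,0],"roll":0},{"translation":[0,0,0],"roll":0}]'
python3 - <<'E'
from h import *
tgt([497,-277,54])
c=shot('wrist','wrist2.png');print(proj(c,np.array([497,-277,51])),proj(c,np.array([497,-277,85])))
E
```

```text
clock: 3.75
position: [497.5, -274.1, 121.9]
tool_rot: [0.706, -0.015, 0.708, 0.015]
wrist_force: [0.2, 0.3, -0.7]
grip_width: 85.4
clock 3.75 pos [ 497.5 -274.1  121.9] q [-0.62  0.55  1.81 -0.    0.79 -0.66] delta tool [67.9 -2.9 -0.4] yaw 2.42 x [-0.004 -0.    -1.   ] F [ 0.2  0.3 -0.7] M [-0.03  0.06 -0.  ] w 85.38193974825005
[324.34145407 253.63132157] [324.47034095 274.52948027]
```

View pics/wrist2.png

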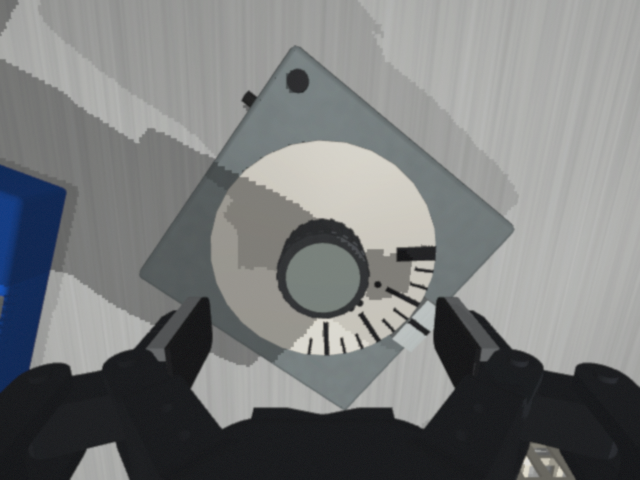

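The window is at (322,278) against a predicted (324,274), an error of about 2 mm, so centring is good. Now the final descent.

```bash

python3 -m pendant '[{"translation":[13,-3,0],"roll":0},{"translation":[13,0,0],"roll":0},{"translation":[13,0,0],"roll":0},{"translation":[13,0,0],"roll":0},{"translation":[6,0,0],"roll":0},{"translation":[0,0,0],"roll":0}]'
python3 - <<'E'
from h import *
tgt([497,-277,54])
E
```

```text
clock: 4.3
position: [502.0, -278.2, 71.6]
tool_rot: [0.709, -0.021, 0.705, 0.016]
wrist_force: [-0.2, -0.6, 0.2]
grip_width: 85.4
clock 4.3 pos [ 502.  -278.2   71.6] q [-0.62  0.62  1.84 -0.    0.67 -0.67] delta tool [17.6  1.6 -5.1] yaw 3.02 x [ 0.006 -0.007 -1.   ] F [-0.2 -0.6  0.2] M [0.04 0.05 0.03] w 85.37141407332277
```

```bash

python3 -m pendant '[{"translation":[8,1,-5],"roll":0},{"translation":[7,0,0],"roll":0},{"translation":[0,0,0],"roll":0}]'
python3 - <<'E'
from h import *
tgt([497,-277,54])
E
```

```text
clock: 4.55
position: [497.8, -278.0, 58.2]
tool_rot: [0.71, -0.023, 0.704, 0.016]
wrist_force: [-0.3, 0.9, -0.3]
grip_width: 85.1
clock 4.55 pos [ 497.8 -278.    58.2] q [-0.62  0.64  1.86 -0.    0.63 -0.68] delta tool [ 4.2  1.  -0.8] yaw 3.13 x [ 0.009 -0.009 -1.   ] F [-0.3  0.9 -0.3] M [ 0.04 -0.01  0.05] w 85.135628919366
```

```bash

python3 -m pendant '[{"translation":[2,0.5,-0.5],"roll":0},{"translation":[0,0,0],"roll":0},{"translation":[0,0,0],"roll":0},{"translation":[0,0,0],"roll":0},{"translation":[0,0,0],"roll":0},{"translation":[0,0,0],"roll":0}]' 0
python3 - <<'E'
from h import *
tgt([497,-277,54])
c=shot('wrist','wrist3.png');shot('top','top3.png');shot('scene','scene3.png')
E
```

```text
clock: 5.05
position: [497.7, -277.6, 57.2]
tool_rot: [0.71, -0.023, 0.703, 0.016]
wrist_force: [0.1, -1.4, -2.2]
grip_width: 46.2
clock 5.05 pos [ 497.7 -277.6   57.2] q [-0.62  0.64  1.86 -0.    0.63 -0.68] delta tool [ 3.2  0.7 -0.7] yaw 3.15 x [ 0.01 -0.01 -1.  ] F [ 0.1 -1.4 -2.2] M [-0.06 -0.01 -0.04] w 46.23406308848741
```

View pics/wrist3.png

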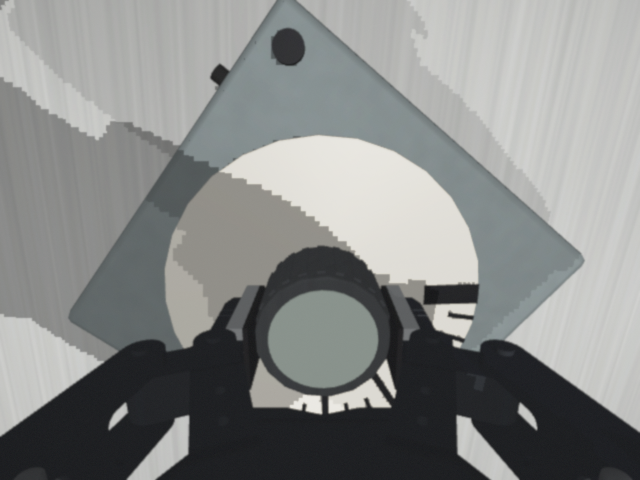

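The collar is held (width 46, pads either side of the window). Turning counterclockwise from yaw 3.15; the target is about 52.6 degrees.

```bash

python3 -m pendant '[{"translation":[0,0,0],"roll":-0.1},{"translation":[0,0,0],"roll":-0.1},{"translation":[0,0,0],"roll":-0.1},{"translation":[0,0,0],"roll":-0.1},{"translation":[0,0,0],"roll":-0.1},{"translation":[0,0,0],"roll":-0.1},{"translation":[0,0,0],"roll":-0.1},{"translation":[0,0,0],"roll":-0.08},{"translation":[0,0,0],"roll":0},{"translation":[0,0,0],"roll":0}]'
python3 - <<'E'
from h import *
tgt([497,-277,56])
E
```

```text
clock: 6.03
position: [497.6, -277.6, 57.2]
tool_rot: [0.645, -0.301, 0.639, 0.292]
wrist_force: [-0.4, -0.8, -1.4]
grip_width: 46.0
clock 6.0333 pos [ 497.6 -277.6   57.2] q [-0.63  0.64  1.86  0.    0.63 -1.49] delta tool [1.2 0.9 0.1] yaw 49.55 x [ 0.012 -0.008 -1.   ] F [-0.4 -0.8 -1.4] M [ 0.64 -0.52  0.  ] w 46.03964207184748
```

```bash

python3 -m pendant '[{"translation":[0,0,0],"roll":-0.055},{"translation":[0,0,0],"roll":0},{"translation":[0,0,0],"roll":0}]'
python3 - <<'E'
from h import *
tgt([497,-277,56])
shot('wrist','wrist4.png')
E
```

```text
clock: 6.28
position: [497.5, -277.6, 57.2]
tool_rot: [0.637, -0.315, 0.632, 0.307]
wrist_force: [-1.1, -1.0, -0.9]
grip_width: 46.2
clock 6.2833 pos [ 497.5 -277.6   57.2] q [-0.63  0.64  1.86  0.    0.63 -1.54] delta tool [1.2 0.8 0.2] yaw 52.24 x [ 0.012 -0.007 -1.   ] F [-1.1 -1.  -0.9] M [ 0.74 -0.4  -0.  ] w 46.20557033036732
```

View pics/wrist4.png

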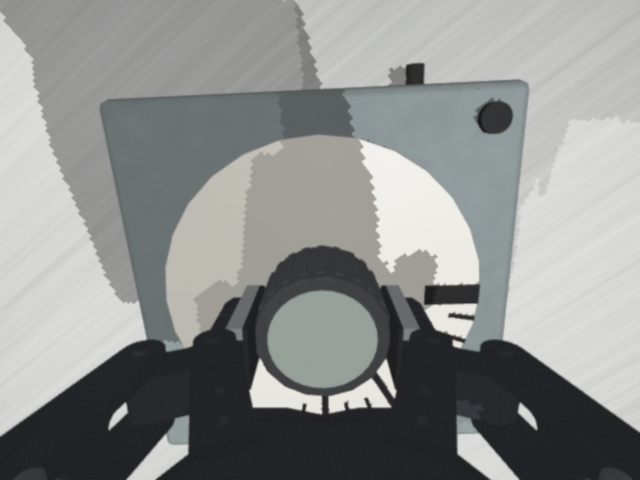

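The marks kept their place relative to the gripper, so there was no slip. Next: release, then rise straight up.

```bash

python3 -m pendant '[{"translation":[0,0,0],"roll":0},{"translation":[0,0,0],"roll":0},{"translation":[0,0,0],"roll":0},{"translation":[0,0,0],"roll":0},{"translation":[0,0,0],"roll":0},{"translation":[0,0,0],"roll":0}]' 1
python3 -m pendant '[{"translation":[-15,0,0],"roll":0},{"translation":[-20,0,0],"roll":0},{"translation":[-25,0,0],"roll":0},{"translation":[-30,0,0],"roll":0},{"translation":[-30,0,0],"roll":0},{"translation":[-30,0,0],"roll":0},{"translation":[-30,0,0],"roll":0},{"translation":[0,0,0],"roll":0}]'
python3 - <<'E'
from h import *
tgt([497,-277,56])
shot('wrist','wrist5.png');c=shot('top','top5.png')
cv2.imwrite('pics/crop5.png',cv2.resize(c['pixels'][145:270,375:500],None,fx=4.8,fy=4.8,interpolation=cv2.INTER_CUBIC))
E
```

```text
clock: 6.83
position: [497.8, -277.8, 57.7]
tool_rot: [0.638, -0.315, 0.633, 0.305]
wrist_force: [0.1, -0.9, 0.4]
grip_width: 85.5
clock: 7.5
position: [494.8, -275.7, 244.3]
tool_rot: [0.637, -0.313, 0.634, 0.307]
wrist_force: [-0.1, 0.1, 0.5]
grip_width: 85.0
clock 7.5 pos [ 494.8 -275.7  244.3] q [-0.62  0.39  1.69 -0.    1.05 -1.53] delta tool [188.3  -0.8   0.3] yaw 51.95 x [ 0.007 -0.006 -1.   ] F [-0.1  0.1  0.5] M [-0.04  0.03  0.  ] w 84.9946043575446
```

View pics/wrist5.png

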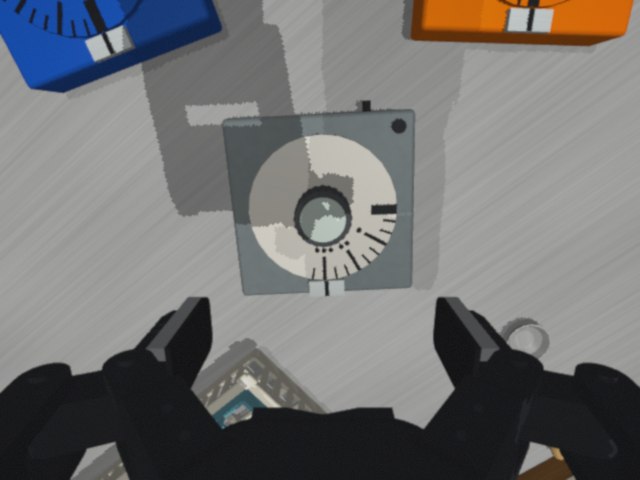

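View pics/top5.png

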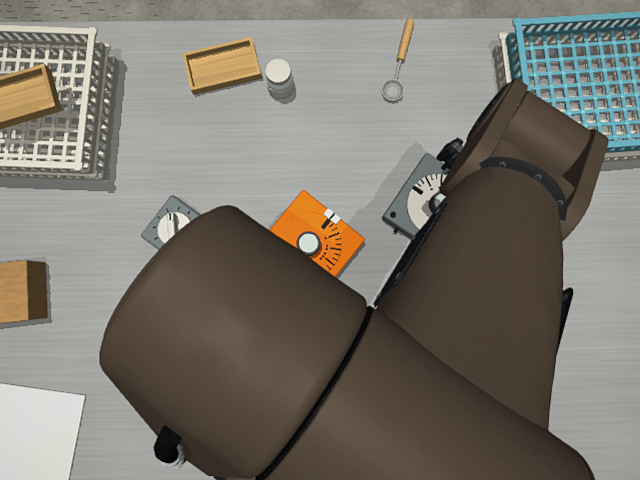

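In the wrist view the three-pip 90 mark (324,268) lies just beside the index line (327,289), with the disc centre at about (323,207). A quick numeric check:

```bash
python3 - <<'E'
from h import *
c=load('wrist5.png');C=ray(c,(323,207),51)[:2]
for n,p in dict(idx=(327,289),m90=(324,268),zero=(384,209.5),m60=(354,260)).items():
    d=ray(c,p,51)[:2]-C;print(n,np.degrees(np.arctan2(d[1],d[0])).round(1),np.linalg.norm(d).round(1))
im=c['pixels'][190:310,240:400];cv2.imwrite('pics/crop6.png',cv2.resize(im,None,fx=5,fy=5,interpolation=cv2.INTER_CUBIC))
a,b=load('top0.png')['pixels'],load('top5.png')['pixels']
print('timer diff',np.abs(a[195:215,145:185].astype(int)-b[195:215,145:185]).mean())
E
```

```text
idx -35.4 81.7
m90 -37.2 59.7
zero 49.5 56.0
m60 -8.2 59.4
timer diff 54.27375
```

View pics/crop6.png

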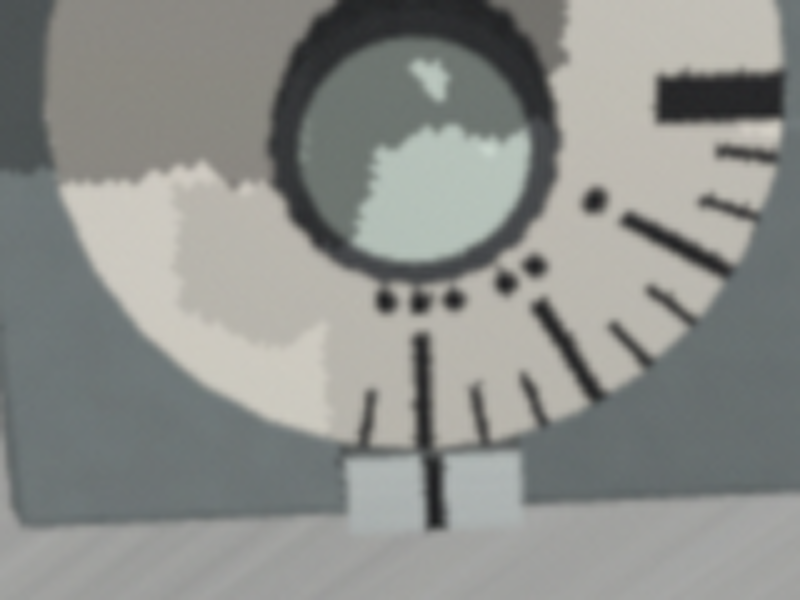

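The 90 mark is within about 2 degrees of the index. The timer difference of 54 was a crude check and lighting may have affected it, so I'll look at the timer directly.

```bash
python3 - <<'E'
from h import *
c=shot('scene','scene6.png')['pixels'];a=load('scene0.png')['pixels']
f=lambda i:cv2.resize(i[225:305,400:480],None,fx=5,fy=5)
g=lambda i:cv2.resize(i[185:275,130:220],(400,400))
cv2.imwrite('pics/t6.png',np.hstack([f(a),f(c)]))
print(telemetry.read_state()['qd'].round(3))
E
```

```text
[-0.001  0.029  0.016  0.001 -0.003 -0.   ]
```

View pics/t6.png

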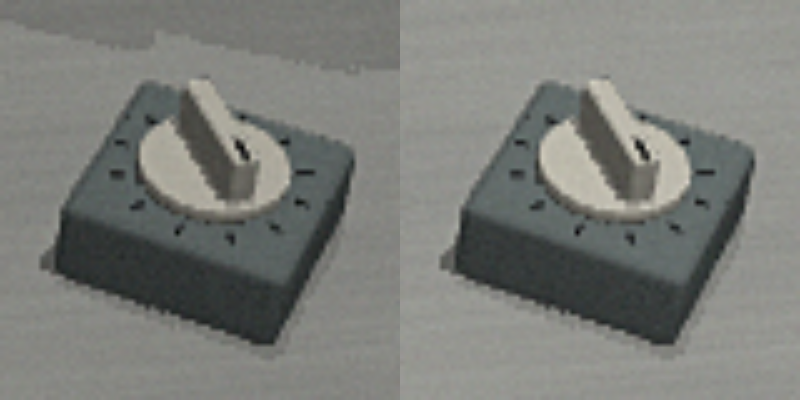

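The timer looks the same before (left) and after (right): the pointer sits at the same spot in both. Handing in.

```bash
python3 -c "
from bench import sign_off
print(sign_off())"
```

```text
the job is handed in; nothing more can be done
None
```

I turned the lamp's polariser ring about 49 degrees counterclockwise, from about 40.5 degrees to the 90 degree mark. I then let go, raised the gripper about 190 mm clear and handed the job in at about 8 s of the 32 s allowed.

- **Ring setting:** in the last wrist picture, the mark with three pips stands within about 2 degrees of the index line (10 allowed). The force reading was near zero after release.
- **Timer:** the scene camera shows its pointer in the same place before and after. A crude comparison of the top pictures gave a large difference over the timer (54 grey levels). I put that down to the arm's shading and its partly blocking that view, and relied on the scene pictures instead.
- **Calibration:** the index line measured 74 mm (top view) and 82 mm (wrist view) from the ring's axis, where 77 mm was given. That is a few millimetres off, and the angle still held.

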